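# Clear and tare the sweets scale on the shop counter

### The job

The orange dipper was left standing in the white cup on the scale: pull it out and stand it upright in the blue caddy on the counter, leaving the cup where it is on the pan. Then tare the scale for the empty cup by pressing its yellow membrane key: a firm push held for about a second, not a hard one, and without pressing the other keys. Leave the other things on the counter where they are.

Things in the scene. Friction and masses are not known exactly. Their poses are not given: they have to be found in the camera images.
- key_yellow_top (a point): Yellow tare key: flat membrane pad 46 x 50 mm, level, 4 mm proud of the black panel on the robot side of the scale, in any of the three key places. Point: centre of its top face, 49 mm above the counter; z up. It gives at most 1.5 mm under some 4 N, then is rigid; it registers a steady push of 5 N or more held for half a second and is damaged above 25 N.
- key_white_top (a point): White key of the same size and kind, not to be pressed. Centre of its top face. The three keys lie in a row across the scale, 80 mm from centre to centre.
- key_blue_top (a point): Blue key of the same size and kind, in the same row; not to be pressed. Centre of its top face.
- scale: Grey counter scale, fixed, 320 mm (its x) by 280 mm (its y) by 45 mm high. A steel pan 200 x 260 mm covers the part away from the robot, its top 56 mm above the counter; the key panel is the robot-side part. Origin: centre of its underside, on the counter.
- dipper_mid (a point): Orange dipper, 170 mm tall, some 60 g, standing upright: an open bowl (44 mm across, 34 mm high, flat bottom) and at its rim an upright round stalk 14 mm thick, as tall as the dipper. Point: on the stalk's axis half-way up, 85 mm from either end. z up along the stalk; bowl's axis parallel, 22 mm off towards -x. At the start it stands on the cup's floor, 104 mm of stalk above the cup's rim.
- dipper_foot (a point): Middle of the dipper's outline (51 mm long, 44 mm wide, bowl and stalk together) at its underside: 18.5 mm towards -x of dipper_mid's frame and 85 mm below it. Same axes as dipper_mid.
- cup_rim (a point): White plastic cup, loose, some 160 g, 80 mm across at the rim, 70 mm tall, wall 3 mm, floor 4 mm thick, standing on the scale's pan. This point is the centre of its mouth at rim height.
- caddy_floor (a point): Blue round open caddy, loose, 0.6 kg, 100 mm across outside, 90 mm inside, 85 mm tall, standing on the counter to the left or right of the scale. This point is the centre of its inner floor, 6 mm above its underside; its rim is 79 mm above this point. z points up.
- pen_mug: Red pen mug, 84 mm across, 95 mm tall, with three pens in it rising to 140 mm, on the side of the scale opposite the caddy. Not the dipper's place. Origin: centre of its underside.
- drink_bottle: Brown drink bottle, 64 mm across, 200 mm tall, bystander. Origin: centre of its underside.
- glue_bottle: Green bottle, 48 mm across, 130 mm tall, bystander. Origin: centre of its underside.
- card_reader: Black card reader lying flat at the left, 160 x 76 x 28 mm, bystander. Origin: centre of its underside.
There are look-alikes about, which are no part of the job. Leave any pink look-alike of the part that bears dipper_mid alone. There is more than one size of the part that bears cup_rim; the job needs the larger.

How it is judged:
By the outcome, as a careful person would: the job done as asked, in the order asked, and still so for the second after the job is handed in, with the robot touching nothing.
It also fails if it takes over 48 s, if anything falls off the work surface, if the arm or the gripper's body presses on something with over 40 N, if the wrist force passes 120 N, or if a joint passes its speed limit or range.

### The arm

A 6-joint arm with a two-finger parallel gripper is mounted at the origin on the work surface. World frame = base frame: x ahead of the robot, y to its left, z up, the work surface at z = 0. Lengths are in m, angles in rad, forces in N, time in s.
With the tool pointing down it reaches from about 0.375 to 0.9 m from the base axis. Payload 3.1 kg.
Tool frame: the origin (TCP) lies at the very end of the fingers, on their centre line; the grasp point (between the pads) lies 19 mm behind it; y points along the fingers, x is the direction in which the jaws open and shut, and the axes are right-handed (so a half turn about y gives the same grasp; the last joint's range is limited). The gripper opens to 87 mm and grips with 3 to 60 N. Pads are 19 mm wide; open, the fingers measure 117 mm over their backs; the gripper's body (75 mm by 190 mm) begins 51 mm behind the grasp point.
Start: joints at [-0.178, 0.527, 1.433, -0, 1.181, -0.178], TCP at [0.625, 0, 0.223] pointing down, gripper open.
Joint ranges: [-3.08, 3.08], [-0.75, 2.2], [0.22, 2.44], [-1.43, 4.57], [0, 2.65], [-2.85, 2.85]. Speed limits (rad/s): [2.79, 2.79, 3.14, 3.14, 3.14, 3.14].

### API

Orientations are given as a unit quaternion [x, y, z, w].
In Python, from rig import robot gives the robot as it stands.
- The arm moves only by the shell command python3 -m creep 'ROWS' [FORCE]. ROWS is JSON, a list of rows, each a list of 3 entries, a list of its own where there are three numbers: the shift along the tool's x, y, z in mm, then the turn about the tool's y in rad, then the opening, from 0 (shut) to 1 (fully open). A call has 1 to 8 rows; each row shifts and turns the commanded pose from where the row before left it, along the tool's axes as they then stand; what a row does not reach is not made up. A row lasts 1/10 s, in which the tool goes at most 50 mm and 8.59 degrees, less where a joint would pass 70% of its speed; a pose out of reach is approached as far as the arm can. A call with a gripper value outside its range is refused whole. The fingers move at their own pace and stop on an object; FORCE is the grip in N (left out, the last holds). Time passes only in rows, so rows that do not move let the fingers close. It gives the time, the measured TCP pose, the force and the opening at its end, in the units of the state.
- robot.get_obs(): the state, without advancing time (a new reading comes with each control period).
- robot.camera(name): name is "scene" or "side" or "wrist"; returns a dict with "pixels" (480x640x3 uint8, red, green, blue), "fx", "fy", "cx", "cy" (pixels), "position" and "rotation" of the camera in the world. Camera axes: x right, y up, looking along -z (the intrinsics and any distortion apply to the point x, -y, -z); pixel columns grow to the right and rows downward; lengths in m; the calibration is good to about 2 mm. A picture is of the moment at which its call begins. There is no depth.
- robot.hand_in(): hands the job in, once; it reports no verdict.
The state is a dict: "time": time; "q": joint angles; "joint_velocities": joint speeds; "joint_torque": joint torques, N m; "position": TCP position; "tool_rot": TCP orientation; "ft_force": force on the tool from outside, world axes, zero at the start; "moment": the same for the moment, N m; "grip_width": finger opening in m.
Only numpy, scipy, OpenCV 4.12 (cv2) and the standard library are available. Lean on these libraries where they do the work, as an engineer would, in place of code of your own. Each camera call takes 0.05 s, during which the arm holds its last target.

## Working session

There is one attempt and no reset: what is moved stays moved. The work goes in short steps, Python scripts to look and compute and a shell command to move; the robot and the scene stay as the last step left them, time stands still between calls to the robot, and variables do not carry over. Pictures are saved under pics/ and viewed, and the job is handed in when it is done.

```bash
ls; mkdir -p pics; python3 - <<'E'
from rig import robot
import cv2
o=robot.get_obs(); print(o)
for n in ("scene","side","wrist"):
    c=robot.camera(n); cv2.imwrite(f"pics/{n}0.png",c["pixels"][:,:,::-1]); print(n,{k:v for k,v in c.items() if k!="pixels"})
E
```

```text
pics
{'time': 0.0, 'q': array([-1.78479431e-01,  5.28489801e-01,  1.43389321e+00, -2.25738112e-05,
        1.18141729e+00, -1.78516185e-01]), 'joint_velocities': array([ 0.00068858,  0.00060895, -0.00026742, -0.00082123,  0.00058504,
        0.00071439]), 'joint_torque': array([-5.45745443e-04, -4.40045428e+01, -1.76593530e+01,  6.32597599e-02,
        5.83207863e-02, -1.53719384e-04]), 'position': array([6.24262519e-01, 1.68877737e-04, 2.21560025e-01]), 'tool_rot': array([-0.70697503,  0.0007534 ,  0.00078546,  0.70723767]), 'ft_force': array([-0.5073603 , -0.14502354, -0.41748269]), 'moment': array([-0.01520833, -0.03261025, -0.03313187]), 'grip_width': 0.08712931079147739}
scene {'fx': 472.7863645815995, 'fy': 472.7863645815995, 'cx': 316.30910992503044, 'cy': 245.14402690150868, 'position': array([ 0.85990651, -0.4485449 ,  1.00622936]), 'rotation': array([0.28044374, 0.06269349, 0.22816683, 0.93024767])}
side {'fx': 507.38725898142013, 'fy': 507.38725898142013, 'cx': 317.2911727757355, 'cy': 232.58753577032903, 'position': array([-0.08890158, -0.67169547,  1.11819551]), 'rotation': array([ 0.35382061, -0.13786592, -0.33413042,  0.86264757])}
wrist {'fx': 428.2746706228128, 'fy': 428.2746706228128, 'cx': 321.6073167667951, 'cy': 239.75531366229984, 'position': array([0.62400704, 0.07394472, 0.38403323]), 'rotation': array([-1.36269256e-01,  1.00340692e-03,  3.45295073e-04,  9.90671269e-01])}
```

View pics/scene0.png

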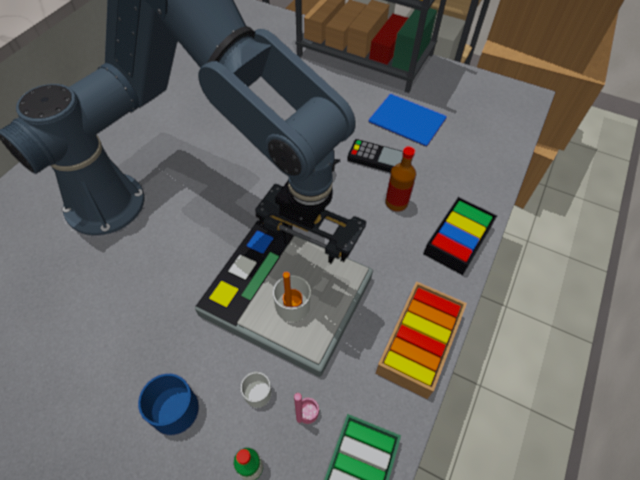

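View pics/side0.png

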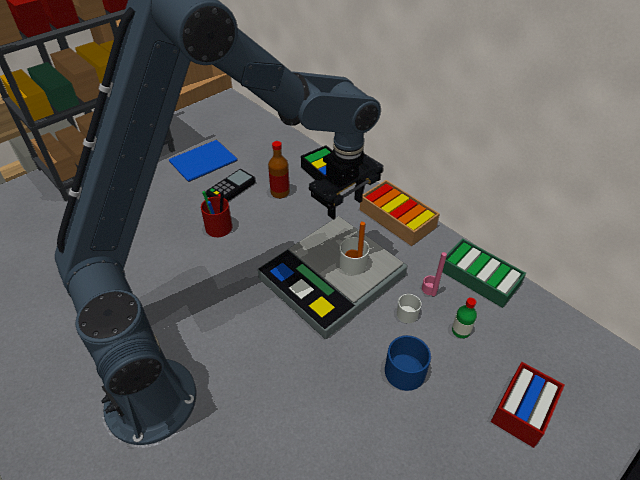

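View pics/wrist0.png

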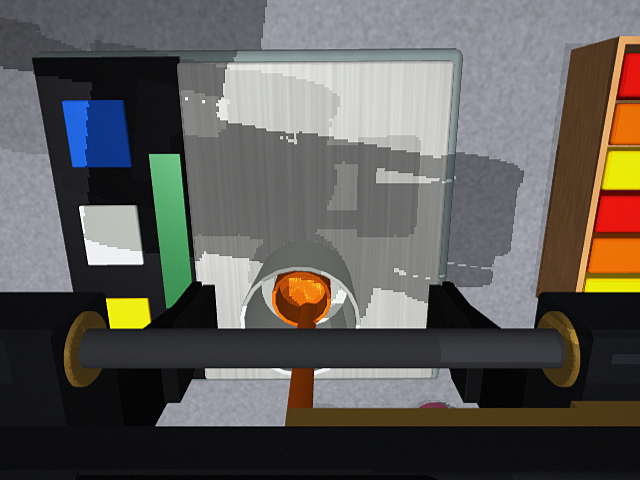

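Candidates. For the dipper: the orange one in the cup (scene 288,290), the pink one (303,408), and the orange stripes in the box (420,335). For the cup: the one on the pan (292,298) and a small one (256,390). For the caddy: the blue one at (168,403), against the blue key and blue pad. I choose the orange dipper, the cup on the pan, the caddy at (168,403) and the yellow key at (223,294).

```bash
cat > h.py <<'E'
import numpy as np, cv2
from scipy.spatial.transform import Rotation as R
def cam(robot,n):
    c=robot.camera(n); c["hsv"]=cv2.cvtColor(c["pixels"],cv2.COLOR_RGB2HSV); return c
def ray(c,u,v):
    d=np.array([(u-c["cx"])/c["fx"],-(v-c["cy"])/c["fy"],-1.]); return R.from_quat(c["rotation"]).apply(d)
def plane(c,u,v,z):
    d=ray(c,u,v); p=c["position"]; return p+d*(z-p[2])/d[2]
def tri(c1,p1,c2,p2):
    a,b=ray(c1,*p1),ray(c2,*p2); A=np.stack([a,-b],1)
    s=np.linalg.lstsq(A,c2["position"]-c1["position"],rcond=None)[0]
    x=c1["position"]+a*s[0]; y=c2["position"]+b*s[1]; return (x+y)/2,np.linalg.norm(x-y)
def mask(c,lo,hi,roi):
    m=cv2.inRange(c["hsv"],np.array(lo),np.array(hi)); k=np.zeros_like(m); x0,y0,x1,y1=roi; k[y0:y1,x0:x1]=m[y0:y1,x0:x1]; return k
E
python3 - <<'E'
from rig import robot
from h import *
np.set_printoptions(precision=4,suppress=True)
S=cam(robot,"scene");D=cam(robot,"side")
cv2.imwrite("pics/sc_crop.png",cv2.resize(S["pixels"][180:460,120:420,::-1],None,fx=2,fy=2,interpolation=cv2.INTER_CUBIC))
cv2.imwrite("pics/sd_crop.png",cv2.resize(D["pixels"][190:400,240:460,::-1],None,fx=2.7,fy=2.7,interpolation=cv2.INTER_CUBIC))
for c,n,rk,ro in ((S,"S",(200,270,245,315),(270,260,315,315)),(D,"D",(300,290,340,325),(340,215,372,265))):
    m=mask(c,(25,120,90),(35,255,255),rk); y,x=np.nonzero(m); print(n,"yellow",x.mean(),y.mean(),len(x),plane(c,x.mean(),y.mean(),.049))
    m=mask(c,(5,150,60),(18,255,255),ro); y,x=np.nonzero(m)
    t=y.min(); print("stalk rows"); 
    for r in range(t,t+40,3): print(r,x[y==r].min() if (y==r).any() else None,x[y==r].max() if (y==r).any() else None)
for c,r in ((S,(130,360,210,445)),(D,(375,325,440,400))):
    m=mask(c,(100,120,30),(118,255,255),r); k,_=cv2.findContours(m,0,2); k=max(k,key=cv2.contourArea); print("caddy bbox",cv2.boundingRect(k),cv2.contourArea(k))
    x,y,w,h=cv2.boundingRect(k)
E
```

```text
S yellow 223.32751091703057 293.4235807860262 458 [ 0.4532 -0.0978  0.049 ]
stalk rows
272 284 288
275 283 289
278 284 289
281 284 289
284 284 289
287 285 289
290 285 296
293 284 300
296 283 301
299 283 301
302 284 301
305 285 298
308 None None
311 None None
D yellow 321.1786941580756 306.2233676975945 291 [ 0.4505 -0.0977  0.049 ]
stalk rows
215 368 371
218 None None
221 None None
224 360 364
227 360 364
230 360 363
233 359 363
236 359 363
239 359 363
242 359 362
245 358 362
248 358 362
251 347 361
254 345 361
caddy bbox (138, 374, 60, 61) 2639.0
caddy bbox (385, 335, 46, 56) 1913.5
```

View pics/sc_crop.png

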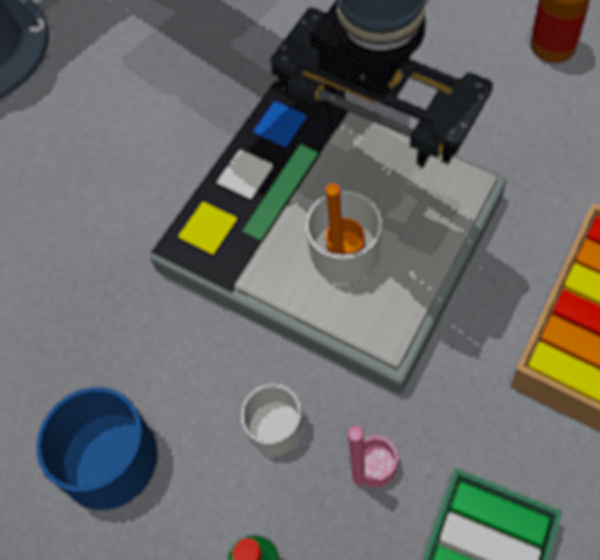

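View pics/sd_crop.png

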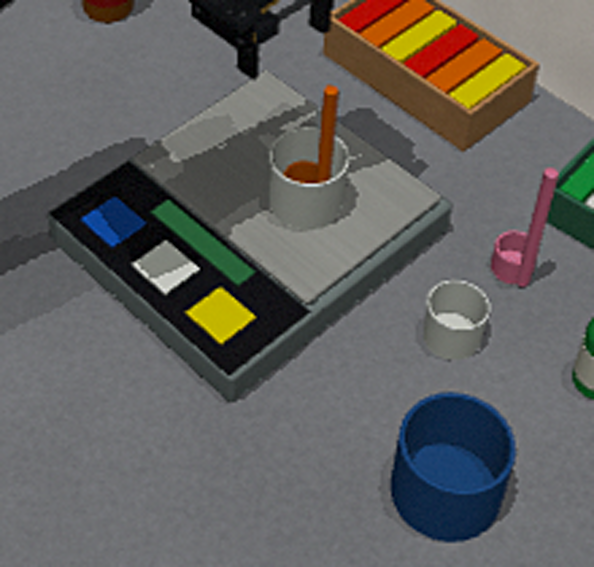

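```bash
python3 - <<'E'
from rig import robot
from h import *
np.set_printoptions(precision=4,suppress=True)
S=cam(robot,"scene");D=cam(robot,"side")
print("stalk top",tri(S,(286.3,273.5),D,(362,223.5)), plane(S,286.3,274,.23),plane(D,362,224.5,.23))
print("stalk z.17",plane(D,360.5,245,.17))
# caddy rim: ellipse from outer top contour; fit using extremes left/right and top of the bbox at z=.085
for c,r in ((S,(130,360,210,445)),(D,(375,325,440,400))):
    m=mask(c,(100,120,20),(118,255,255),r); k,_=cv2.findContours(m,0,2); k=max(k,key=cv2.contourArea)[:,0]
    P=np.array([plane(c,u,v,.085)[:2] for u,v in k])
    # far part of the outline (away from camera) is the rim; base bulges toward camera
    v=c["position"][:2]-P.mean(0); v/=np.linalg.norm(v)
    s=(P-P.mean(0))@v; Q=P[s<0.0]
    A=np.c_[2*Q,np.ones(len(Q))]; w=np.linalg.lstsq(A,(Q**2).sum(1),rcond=None)[0]
    print("caddy",w[:2],"r",np.sqrt(w[2]+w[0]**2+w[1]**2))
E
```

```text
stalk top (array([ 0.6108, -0.0727,  0.226 ]), np.float64(0.0019909390271301433)) [ 0.6123 -0.0744  0.23  ] [ 0.6049 -0.079   0.23  ]
stalk z.17 [ 0.5949 -0.0887  0.17  ]
caddy [ 0.4935 -0.3529] r 0.04798232369237367
caddy [ 0.4911 -0.3528] r 0.048649254359613
```

```bash
python3 - <<'E'
from rig import robot
from h import *
np.set_printoptions(precision=4,suppress=True)
S=cam(robot,"scene");D=cam(robot,"side");W=cam(robot,"wrist")
print("top",tri(S,(286.5,274.5),D,(362.4,224)))
print("bowl S",plane(S,292.8,297.5,.094),"W",plane(W,301.5,298,.094))
m=mask(W,(5,150,60),(18,255,255),(260,260,340,330));y,x=np.nonzero(m);print("W bowl px",x.min(),x.max(),y.min())
print("bowl far edge",plane(W,301,y.min(),.094),plane(W,x.min(),298,.094),plane(W,x.max(),298,.094))
print("cup rim S",plane(S,292,291,.126),"W far",plane(W,301,264,.126))
print("stalk W",plane(W,303,325,.094), plane(W,300,395,.2))
for u,v in((260,242),(242,266),(223.3,293.4)): print("key",plane(S,u,v,.049))
E
```

```text
top (array([ 0.6116, -0.0735,  0.2243]), np.float64(0.001877536406722382))
bowl S [ 0.6099 -0.0532  0.094 ] W [ 0.6095 -0.0521  0.094 ]
W bowl px 271 329 271
bowl far edge [ 0.6094 -0.0311  0.094 ] [ 0.5871 -0.0521  0.094 ] [ 0.6297 -0.0521  0.094 ]
cup rim S [ 0.6098 -0.0545  0.126 ] W far [ 0.6111 -0.0148  0.126 ]
stalk W [ 0.6104 -0.0739  0.094 ] [ 0.6135 -0.0585  0.2   ]
key [0.4541 0.0612 0.049 ]
key [ 0.4518 -0.0168  0.049 ]
key [ 0.4531 -0.0978  0.049 ]
```

```bash
python3 -m creep '[[[0,-10,0],0,1],[[-7,-10,-15],0,1],[[-7,0,-20],0,1],[[0,0,-20],0,1],[[0,0,-15],0,1],[[0,0,-4],0,1],[[0,0,0],0,1]]' 20
python3 - <<'E'
from rig import robot
from h import *
W=cam(robot,"wrist");S=cam(robot,"scene");D=cam(robot,"side")
cv2.imwrite("pics/w1.png",W["pixels"][:,:,::-1])
a=cv2.resize(S["pixels"][180:380,180:400,::-1],(400,364));b=cv2.resize(D["pixels"][120:320,240:460,::-1],(400,364))
cv2.imwrite("pics/sd1.png",np.hstack([a,b]))
E
```

```text
time: 1.2
position: [0.611, -0.0749, 0.2429]
tool_rot: [-0.707, 0.0, -0.001, 0.707]
ft_force: [0.2, 0.1, -0.1]
grip_width: 0.087
```

View pics/sd1.png

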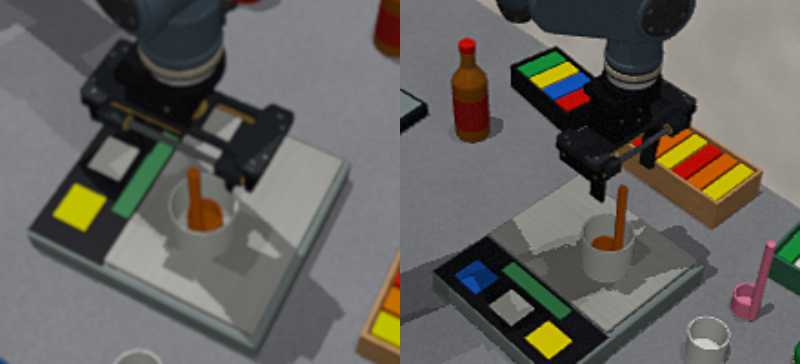

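View pics/w1.png

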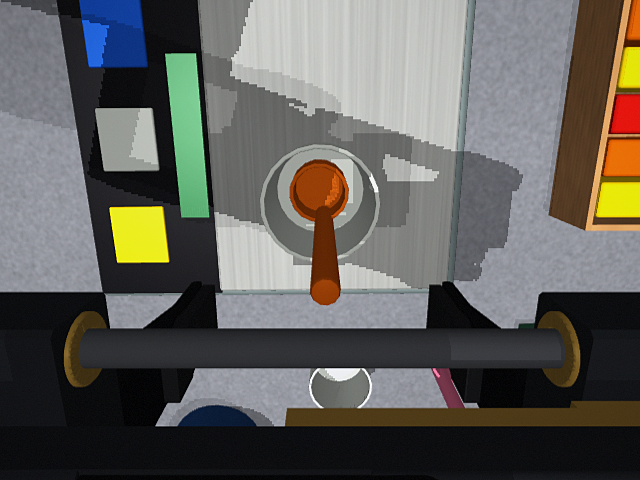

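The wrist view shows the stalk top at (325,291), between the fingers. I'll check its offset.

```bash
python3 - <<'E'
from rig import robot
from h import *
W=cam(robot,"wrist");print(plane(W,325,292,.23),plane(W,325,292,.226),robot.get_obs()["position"],W["position"])
E
```

```text
[ 0.61172528 -0.07239234  0.23      ] [ 0.6117593 -0.0740583  0.226    ] [ 0.61091307 -0.07316912  0.24251098] [6.10237865e-01 4.55125538e-04 4.04907410e-01]
```

Centred within 1–2 mm. I'll descend 65 mm to grasp about 35 mm below the top.

```bash
python3 -m creep '[[[0,15,0],0,1],[[0,20,0],0,1],[[0,18,0],0,1],[[0,10,0],0,1],[[0,3,0],0,1],[[0,0,0],0,0.5],[[0,0,0],0,0.2],[[0,0,0],0,0]]' 15
python3 -m creep '[[[0,0,0],0,0],[[0,0,0],0,0],[[0,0,0],0,0],[[0,0,0],0,0],[[0,0,0],0,0]]' 15
```

```text
time: 2.2
position: [0.6116, -0.0741, 0.1776]
tool_rot: [0.707, 0.001, 0.001, -0.707]
ft_force: [0.1, 0.1, -0.3]
grip_width: 0.0705
time: 2.7
position: [0.611, -0.074, 0.1766]
tool_rot: [0.707, -0.0, 0.0, -0.707]
ft_force: [1.2, -1.1, -0.1]
grip_width: 0.0308
```

```bash
python3 -m creep '[[[0,0,0],0,0],[[0,0,0],0,0],[[0,0,0],0,0],[[0,0,0],0,0],[[0,0,0],0,0],[[0,0,0],0,0]]' 20
```

```text
time: 3.3
position: [0.6109, -0.0739, 0.1764]
tool_rot: [-0.707, 0.0, 0.0, 0.707]
ft_force: [-0.8, 0.3, -0.6]
grip_width: 0.0137
```

Gripped at 13.7 mm, which matches the 14 mm stalk. Now I'll lift slowly.

```bash
python3 -m creep '[[[0,0,0],0,0],[[0,-5,0],0,0],[[0,-10,0],0,0],[[0,-15,0],0,0],[[0,-15,0],0,0],[[0,-15,0],0,0],[[0,-15,0],0,0],[[0,-10,0],0,0]]' 25
python3 -m creep '[[[0,-15,0],0,0],[[0,-10,0],0,0],[[0,-5,0],0,0],[[0,0,0],0,0]]'
python3 - <<'E'
from rig import robot
from h import *
W=cam(robot,"wrist");S=cam(robot,"scene");D=cam(robot,"side")
a=cv2.resize(S["pixels"][180:380,180:400,::-1],(400,364));b=cv2.resize(D["pixels"][120:320,240:460,::-1],(400,364))
cv2.imwrite("pics/sd2.png",np.hstack([a,b]));cv2.imwrite("pics/w2.png",W["pixels"][:,:,::-1])
E
```

```text
time: 4.1
position: [0.6116, -0.0742, 0.2638]
tool_rot: [0.707, 0.001, 0.001, -0.707]
ft_force: [0.7, 0.6, -0.9]
grip_width: 0.0133
time: 4.5
position: [0.6113, -0.074, 0.2924]
tool_rot: [0.707, 0.001, 0.001, -0.707]
ft_force: [0.8, -0.7, -1.1]
grip_width: 0.0133
```

View pics/sd2.png

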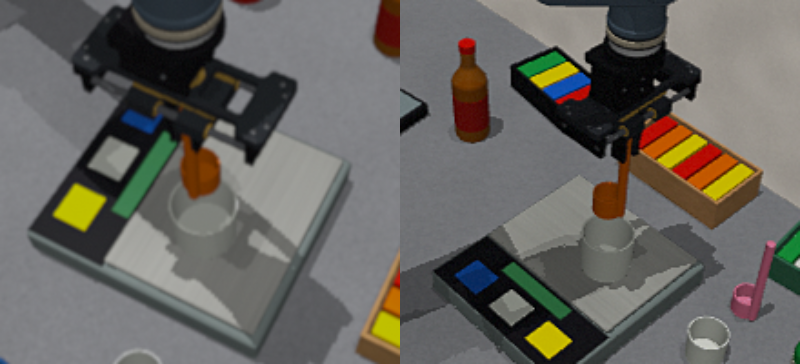

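View pics/w2.png

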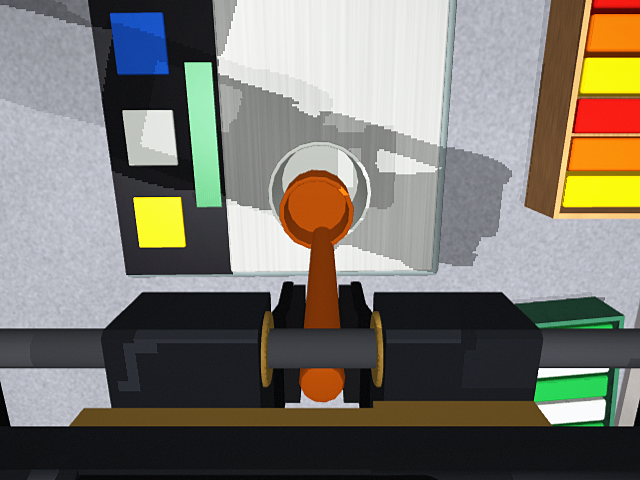

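Picture: the dipper is held upright above the cup, and the cup is still on the pan. Next I'll work out bystander clearances near the caddy.

```bash
python3 - <<'E'
from rig import robot
from h import *
S=cam(robot,"scene");D=cam(robot,"side")
print("glue top",plane(S,244,456,.13),plane(D,471,302,.13)); print("small cup",plane(S,256,385,.04))
E
python3 -m creep '[[[-6,0,-15],0,0],[[-10,0,-25],0,0],[[-14,0,-35],0,0],[[-16,0,-40],0,0],[[-16,0,-40],0,0],[[-16,0,-40],0,0],[[-16,0,-40],0,0],[[-12,0,-30],0,0]]'
python3 -m creep '[[[-8,0,-20],0,0],[[-5,0,-10],0,0],[[0,0,-3],0,0],[[0,0,0],0,0],[[0,0,0],0,0]]'
python3 - <<'E'
from rig import robot
from h import *
W=cam(robot,"wrist");S=cam(robot,"scene");D=cam(robot,"side")
a=cv2.resize(S["pixels"][240:480,60:300,::-1],(400,400));b=cv2.resize(D["pixels"][180:420,300:540,::-1],(400,400))
cv2.imwrite("pics/sd3.png",np.hstack([a,b]));cv2.imwrite("pics/w3.png",W["pixels"][:,:,::-1])
E
```

```text
glue top [ 0.69244599 -0.37286498  0.13      ] [ 0.68541654 -0.37532398  0.13      ]
small cup [ 0.62516877 -0.23961368  0.04      ]
time: 5.55
position: [0.5028, -0.3423, 0.2913]
tool_rot: [0.707, -0.001, 0.0, -0.707]
ft_force: [0.6, 0.1, -0.5]
grip_width: 0.0134
time: 6.05
position: [0.4923, -0.3708, 0.2915]
tool_rot: [-0.707, -0.0, 0.0, 0.707]
ft_force: [0.7, -0.3, -0.6]
grip_width: 0.0134
```

View pics/sd3.png

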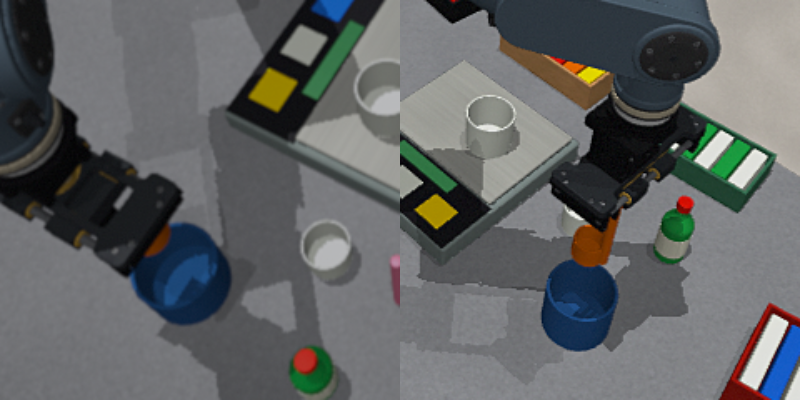

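View pics/w3.png

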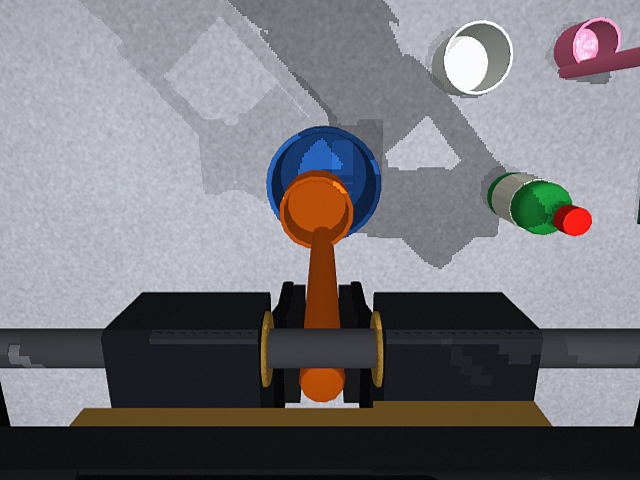

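```bash
python3 - <<'E'
from rig import robot
from h import *
W=cam(robot,"wrist")
m=mask(W,(100,120,20),(118,255,255),(240,110,400,260));y,x=np.nonzero(m);print(x.min(),x.max(),y.min())
cx=(x.min()+x.max())/2
print(plane(W,cx,182,.085),"far edge",plane(W,cx,y.min(),.085), "L/R",plane(W,x.min(),182,.085),plane(W,x.max(),182,.085))
print("bowl rim",plane(W,317,208,.21))
E
```

```text
266 380 126
[ 0.49297448 -0.3488202   0.085     ] far edge [ 0.4928355  -0.30214988  0.085     ] L/R [ 0.44382742 -0.34892431  0.085     ] [ 0.54211978 -0.34871609  0.085     ]
bowl rim [ 0.48911464 -0.34636242  0.21      ]
```

Caddy centre is (0.493, −0.352), and the dipper foot is predicted at (0.492, −0.352). I'll descend.

```bash
python3 -m creep '[[[0,15,0],0,0],[[0,25,0],0,0],[[0,30,0],0,0],[[0,30,0],0,0],[[0,25,0],0,0],[[0,15,0],0,0],[[0,10,0],0,0],[[0,5,0],0,0]]'
python3 -m creep '[[[0,3,0],0,0],[[0,2,0],0,0],[[0,2,0],0,0],[[0,0,0],0,0],[[0,0,0],0,0]]'
```

```text
time: 7.05
position: [0.492, -0.3715, 0.1357]
tool_rot: [-0.707, 0.0, 0.0, 0.707]
ft_force: [-1.0, -0.4, 0.2]
grip_width: 0.0135
time: 7.55
position: [0.4921, -0.3721, 0.13]
tool_rot: [0.707, 0.0, 0.0, -0.707]
ft_force: [0.6, 0.2, -1.5]
grip_width: 0.0131
```

```bash
python3 -m creep '[[[0,2,0],0,0],[[0,2,0],0,0],[[0,1,0],0,0],[[0,0,0],0,0],[[0,0,0],0,0]]'
python3 -m creep '[[[0,1,0],0,0],[[0,1,0],0,0],[[0,0,0],0,0],[[0,0,0],0,0]]'

```

```text
time: 8.05
position: [0.492, -0.372, 0.1245]
tool_rot: [-0.707, 0.0, 0.0, 0.707]
ft_force: [0.6, -0.3, -0.8]
grip_width: 0.0133
time: 8.45
position: [0.492, -0.3719, 0.1225]
tool_rot: [-0.707, 0.0, 0.0, 0.707]
ft_force: [0.7, -0.9, -0.5]
grip_width: 0.0134
```

```bash
python3 -m creep '[[[0,1,0],0,0],[[0,0,0],0,0],[[0,0,0],0,0]]'
python3 -m creep '[[[0,1,0],0,0],[[0,0,0],0,0],[[0,0,0],0,0]]'

```

```text
time: 8.75
position: [0.4922, -0.3722, 0.1223]
tool_rot: [0.707, 0.0, 0.0, -0.707]
ft_force: [-1.0, 0.5, 4.9]
grip_width: 0.0134
time: 9.05
position: [0.4923, -0.3724, 0.1222]
tool_rot: [0.708, 0.0, 0.0, -0.707]
ft_force: [-0.6, 1.9, 10.2]
grip_width: 0.0135
```

Contact is at the expected height. I'll ease off and open.

```bash
python3 -m creep '[[[0,-1.5,0],0,0],[[0,0,0],0,0],[[0,0,0],0,0.2],[[0,0,0],0,0.3],[[0,0,0],0,0.4],[[0,0,0],0,0.5],[[0,0,0],0,0.5],[[0,0,0],0,0.5]]'
python3 -m creep '[[[0,0,0],0,0.5],[[0,0,0],0,0.5]]'
python3 - <<'E'
from rig import robot
from h import *
W=cam(robot,"wrist");D=cam(robot,"side")
cv2.imwrite("pics/w4.png",np.hstack([cv2.resize(W["pixels"][:,:,::-1],(400,300)),cv2.resize(D["pixels"][180:420,300:620,::-1],(400,300))]))
E
```

```text
time: 9.85
position: [0.4919, -0.3719, 0.1219]
tool_rot: [-0.707, 0.0, 0.0, 0.707]
ft_force: [0.1, -0.3, 0.2]
grip_width: 0.0417
time: 10.05
position: [0.492, -0.372, 0.1221]
tool_rot: [0.707, -0.0, 0.0, -0.707]
ft_force: [0.4, 0.2, 0.6]
grip_width: 0.0432
```

View pics/w4.png

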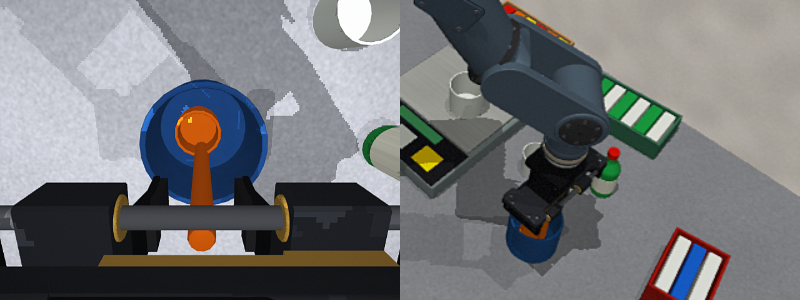

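The dipper stands free in the caddy. I'll rise clear, close the fingers, and turn 90° so the gripper body stays away from the cup.

```bash
python3 -m creep '[[[0,-5,0],0,0.5],[[0,-12,0],0,0.5],[[0,-20,0],0,0.5],[[0,-25,0],0,0.5],[[0,-25,0],0,0.5],[[0,-20,0],0,0.5],[[0,-13,0],0,0.5],[[0,0,0],0,0.5]]'
python3 -m creep '[[[0,0,0],0.1,0],[[0,0,0],0.15,0],[[0,0,0],0.15,0],[[0,0,0],0.15,0],[[0,0,0],0.15,0],[[0,0,0],0.15,0],[[0,0,0],0.15,0],[[0,0,0],0.15,0]]'
python3 -m creep '[[[0,0,0],0.15,0],[[0,0,0],0.15,0],[[0,0,0],0.12,0],[[0,0,0],0,0],[[0,0,0],0,0]]'
python3 - <<'E'
from rig import robot
from h import *
o=robot.get_obs();print(R.from_quat(o["tool_rot"]).as_matrix().round(3),o["q"].round(2))
D=cam(robot,"side");S=cam(robot,"scene")
cv2.imwrite("pics/d5.png",np.hstack([cv2.resize(D["pixels"][:,:,::-1],(400,300)),cv2.resize(S["pixels"][:,:,::-1],(400,300))]))
E
```

```text
time: 10.95
position: [0.493, -0.373, 0.245]
tool_rot: [0.709, 0.001, 0.001, -0.706]
ft_force: [0.2, -0.1, -0.2]
grip_width: 0.0434
time: 11.75
position: [0.4914, -0.3713, 0.2407]
tool_rot: [-0.592, 0.387, -0.385, 0.592]
ft_force: [-0.5, 0.6, 0.2]
grip_width: 0.0009
time: 12.25
position: [0.4916, -0.3716, 0.2411]
tool_rot: [-0.501, 0.5, -0.499, 0.501]
ft_force: [0.7, -0.7, -1.0]
grip_width: 0.0002
[[ 0.003 -0.001  1.   ]
 [-1.     0.001  0.003]
 [-0.001 -1.    -0.001]] [-0.83  0.5   1.43  0.    1.21  0.74]
```

View pics/d5.png

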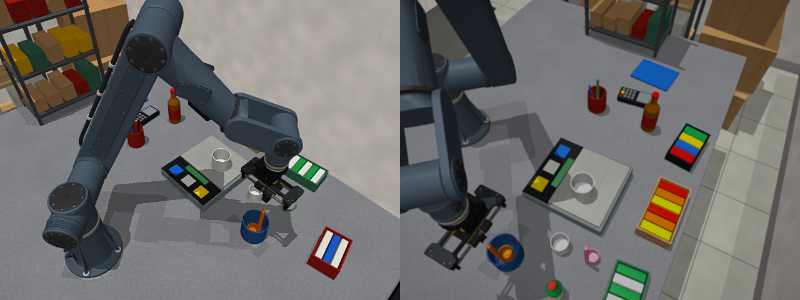

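```bash
python3 -m creep '[[[-15,0,-2],0,0],[[-30,0,-4],0,0],[[-40,0,-6],0,0],[[-45,0,-6],0,0],[[-45,0,-6],0,0],[[-40,0,-6],0,0],[[-30,0,-5],0,0],[[-18,0,-3],0,0]]'
python3 -m creep '[[[-11,0,-1],0,0],[[0,0,0],0,0],[[0,0,0],0,0]]'
python3 - <<'E'
from rig import robot
from h import *
np.set_printoptions(precision=4,suppress=True)
print(robot.get_obs()["position"])
W=cam(robot,"wrist");D=cam(robot,"side");S=cam(robot,"scene")
for c in (W,S,D):
    m=cv2.inRange(c["hsv"],np.array((26,150,120)),np.array((34,255,255)));k,_=cv2.findContours(m,0,2)
    for q in sorted(k,key=cv2.contourArea)[-4:]:
        (u,v),_,_=cv2.minAreaRect(q); print(u,v,cv2.contourArea(q),plane(c,u,v,.049))
cv2.imwrite("pics/w6.png",np.hstack([cv2.resize(W["pixels"][:,:,::-1],(400,300)),cv2.resize(D["pixels"][180:420,240:560,::-1],(400,300))]))
cv2.imwrite("pics/d6.png",cv2.resize(D["pixels"][280:420,340:480,::-1],(560,560),interpolation=cv2.INTER_CUBIC))
E
```

```text
time: 13.15
position: [0.4518, -0.1054, 0.2421]
tool_rot: [-0.501, 0.5, -0.498, 0.501]
ft_force: [-0.2, 0.2, 0.3]
grip_width: 0.0004
time: 13.45
position: [0.4531, -0.0983, 0.2422]
tool_rot: [-0.5, 0.499, -0.5, 0.5]
ft_force: [0.4, -0.1, -0.6]
grip_width: 0.0003
[ 0.4531 -0.0983  0.2422]
336.0400390625 204.78001403808594 0.5 [ 0.4573 -0.1108  0.049 ]
303.4000549316406 209.800048828125 2.0 [ 0.453  -0.0832  0.049 ]
314.5 234.5 5.0 [ 0.4314 -0.0926  0.049 ]
319.0 209.0 1032.0 [ 0.4537 -0.0964  0.049 ]
223.06497192382812 293.39892578125 329.5 [ 0.4527 -0.098   0.049 ]
465.6000671386719 223.80003356933594 414.0 [0.8815 0.3487 0.049 ]
426.38775634765625 326.9096984863281 591.0 [0.8903 0.0391 0.049 ]
409.26806640625 367.50238037109375 671.0 [ 0.8901 -0.0633  0.049 ]
216.00001525878906 192.0 6.0 [0.5065 0.4616 0.049 ]
321.5 313.5 24.0 [ 0.4356 -0.1151  0.049 ]
395.0799255371094 202.623046875 172.5 [0.894  0.0402 0.049 ]
420.1271667480469 219.17343139648438 182.0 [ 0.8938 -0.0611  0.049 ]
```

View pics/w6.png

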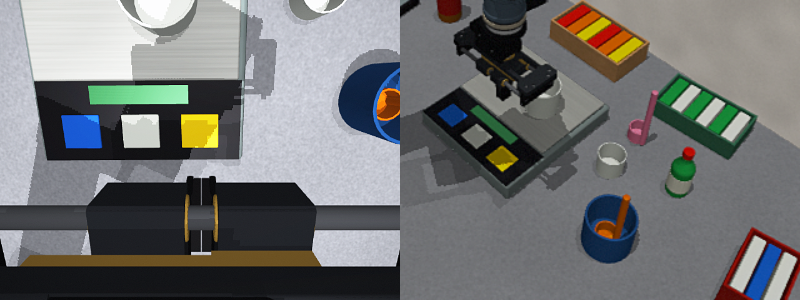

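View pics/d6.png

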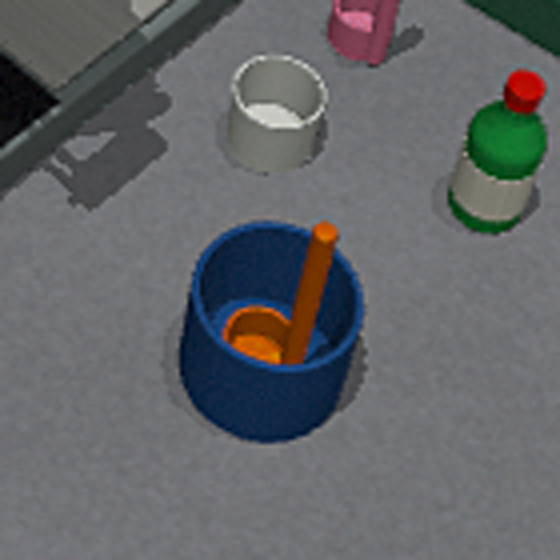

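The dipper is upright in the caddy (side view around (415,355)), and the yellow key is right under the tool. I'll descend.

```bash
python3 -m creep '[[[0,15,0],0,0],[[0,25,0],0,0],[[0,35,0],0,0],[[0,35,0],0,0],[[0,30,0],0,0],[[0,20,0],0,0],[[0,12,0],0,0],[[0,5,0],0,0]]'
python3 -m creep '[[[0,3,0],0,0],[[0,2,0],0,0],[[0,0,0],0,0],[[0,0,0],0,0]]'
```

```text
time: 14.4
position: [0.4524, -0.0987, 0.0635]
tool_rot: [-0.5, 0.501, -0.499, 0.5]
ft_force: [0.7, -0.3, 0.0]
grip_width: 0.0005
time: 14.8
position: [0.4532, -0.0982, 0.0606]
tool_rot: [-0.5, 0.499, -0.5, 0.5]
ft_force: [1.2, -1.0, 0.5]
grip_width: 0.0006
```

```bash
python3 - <<'E'
from rig import robot
from h import *
S=cam(robot,"scene");D=cam(robot,"side")
cv2.imwrite("pics/k7.png",np.hstack([cv2.resize(S["pixels"][220:340,180:300,::-1],(400,400)),cv2.resize(D["pixels"][210:330,260:380,::-1],(400,400))]))
E
python3 -m creep '[[[0,3,0],0,0],[[0,3,0],0,0],[[0,2,0],0,0],[[0,0,0],0,0],[[0,0,0],0,0]]'
```

```text
time: 15.4
position: [0.4527, -0.098, 0.0519]
tool_rot: [0.5, -0.5, 0.5, -0.5]
ft_force: [-0.6, -0.1, 0.0]
grip_width: 0.0003
```

View pics/k7.png

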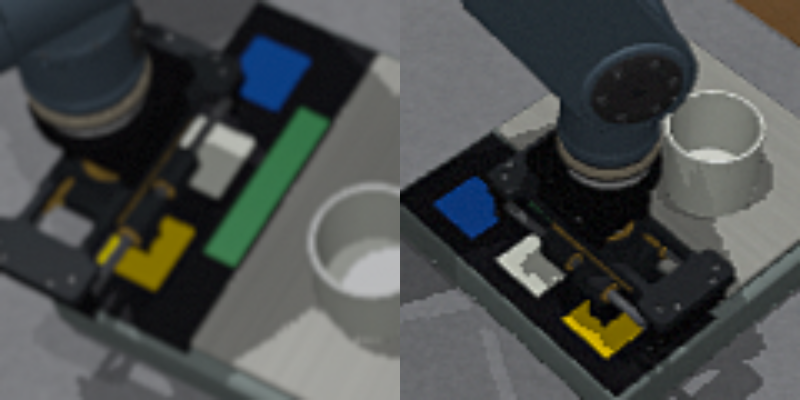

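```bash
python3 -m creep '[[[0,1,0],0,0],[[0,1,0],0,0],[[0,0,0],0,0],[[0,0,0],0,0]]'
python3 -m creep '[[[0,1,0],0,0],[[0,0,0],0,0],[[0,0,0],0,0]]'
```

```text
time: 15.8
position: [0.4528, -0.098, 0.05]
tool_rot: [-0.5, 0.5, -0.5, 0.5]
ft_force: [0.1, 0.1, -0.2]
grip_width: 0.0004
time: 16.1
position: [0.4529, -0.098, 0.0492]
tool_rot: [-0.5, 0.5, -0.5, 0.5]
ft_force: [-0.6, 0.5, 2.4]
grip_width: 0.0006
```

```bash
python3 -m creep '[[[0,1,0],0,0],[[0,0,0],0,0],[[0,0,0],0,0]]'
python3 -m creep '[[[0,1,0],0,0],[[0,0,0],0,0],[[0,0,0],0,0]]'
```

```text
time: 16.4
position: [0.4529, -0.098, 0.0481]
tool_rot: [-0.5, 0.5, -0.5, 0.5]
ft_force: [-0.9, 0.9, 3.7]
grip_width: 0.0006
time: 16.7
position: [0.4529, -0.098, 0.0478]
tool_rot: [-0.5, 0.5, -0.5, 0.5]
ft_force: [-0.8, -0.3, 10.5]
grip_width: 0.0003
```

10.5 N reached. I'll hold it for about a second in all.

```bash
python3 -m creep '[[[0,0,0],0,0],[[0,0,0],0,0],[[0,0,0],0,0],[[0,0,0],0,0]]'
python3 -m creep '[[[0,0,0],0,0],[[0,0,0],0,0],[[0,0,0],0,0],[[0,0,0],0,0],[[0,0,0],0,0]]'
python3 -m creep '[[[0,-5,0],0,0],[[0,-12,0],0,0],[[0,-25,0],0,0],[[0,-35,0],0,0],[[0,-35,0],0,0],[[0,-30,0],0,0],[[0,-15,0],0,0],[[0,0,0],0,0]]'
python3 -m creep '[[[0,0,0],0,0],[[0,0,0],0,0]]'
python3 - <<'E'
from rig import robot
from h import *
np.set_printoptions(precision=4,suppress=True)
S=cam(robot,"scene");D=cam(robot,"side")
cv2.imwrite("pics/f8.png",np.hstack([cv2.resize(S["pixels"][:,:,::-1],(400,300)),cv2.resize(D["pixels"][:,:,::-1],(400,300))]))
for c,r,n in((S,(130,360,210,445),"S"),(D,(375,320,440,400),"D")):
    m=mask(c,(5,150,60),(18,255,255),r);y,x=np.nonzero(m);print(n,x.min(),x.max(),y.min(),y.max(),x[y<=y.min()+3].mean())
cv2.imwrite("pics/f8c.png",np.hstack([cv2.resize(S["pixels"][360:450,120:240,::-1],(400,300)),cv2.resize(D["pixels"][320:410,360:480,::-1],(400,300))]))
E
```

```text
time: 17.1
position: [0.4529, -0.098, 0.0478]
tool_rot: [-0.5, 0.5, -0.5, 0.5]
ft_force: [-1.1, 0.1, 10.4]
grip_width: 0.0003
time: 17.6
position: [0.4529, -0.098, 0.0478]
tool_rot: [-0.5, 0.499, -0.5, 0.5]
ft_force: [-1.2, -0.2, 10.9]
grip_width: 0.0001
time: 18.4
position: [0.454, -0.0985, 0.206]
tool_rot: [0.5, -0.498, 0.502, -0.501]
ft_force: [-0.4, 0.8, -0.5]
grip_width: 0.0006
time: 18.6
position: [0.4518, -0.0975, 0.2028]
tool_rot: [-0.501, 0.501, -0.499, 0.5]
ft_force: [-0.6, 0.1, 0.1]
grip_width: 0.0007
S 140 181 390 419 153.8181818181818
D 396 423 335 370 420.52941176470586
```

View pics/f8.png

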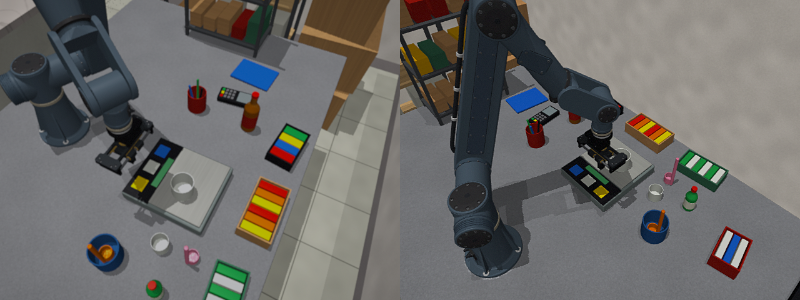

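View pics/f8c.png

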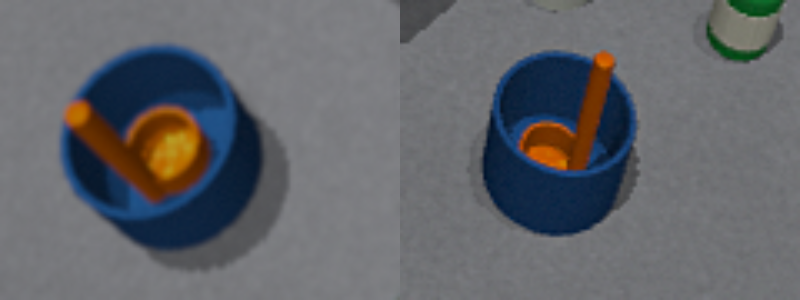

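```bash
python3 - <<'E'
from rig import robot
from h import *
np.set_printoptions(precision=4,suppress=True)
S=cam(robot,"scene");D=cam(robot,"side")
print("stalk top",tri(S,(143.3,394),D,(420.7,338.3)),"bowl rim",tri(S,(170,403),D,(404.5,364)))
print("cup",plane(S,292,291,.126)); robot.hand_in(); print(robot.get_obs()["time"])
E
```

```text
stalk top (array([ 0.491 , -0.3722,  0.1709]), np.float64(0.0002137935240750783)) bowl rim (array([ 0.4898, -0.3492,  0.035 ]), np.float64(0.0004492863924123173))
cup [ 0.6098 -0.0545  0.126 ]
the job is handed in; nothing more can be done
the job is handed in; nothing more can be done
```

I lifted the orange dipper out of the large cup, stood it in the blue caddy, then pressed the yellow key, and handed the job in at about 18.7 s of the 48 s allowed.

- **Dipper:** it stands upright and free in the caddy. The stalk top measures (0.491, −0.372, 0.171), within about 1 mm of where I released it. Its height reads 5 mm below the expected 0.176 m; the same point read 4–6 mm low before I touched anything, so I take that as measurement error.
- **Yellow key:** I held about 10.5 N for around 1.1 s. The highest force I read was 10.9 N, well under the 25 N limit. The key gave just over 1 mm. I touched no other key, and the robot was clear of everything at hand-in.
- **Cup and bystanders:** the pictures show the cup still on the pan and the other things where they were. I judged this by eye only; the last cup figure came from the starting pixel, so it doesn't count as a fresh measurement.
- **Other disagreements:** before the grasp, the two fixed cameras differed by about 7 mm on the stalk's place. The wrist camera settled it to 1–2 mm.

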